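Lay the pellet holder face down for loading

TASK

Two aluminium sample plates lean in the grey rack with their faces towards you. Take the one whose face has the round recess, set its edge down in the steel tray without dropping it, and turn it over so that it lies flat on its face in the middle of the tray, square to the tray's sides, ready to be loaded from behind. Leave the plate with the square recess in the rack as it is.

Things in the scene. Friction and masses are not known exactly. Their poses are not given: they have to be found in the camera images.
- round_plate: Plate to turn over: aluminium, 52 mm wide, 76 tall, 12 thick, 0.12 kg. Origin at its centre; z to its top edge, y along its width, x out of its back: the face looks along -x. Face: round recess 30 mm wide, 6 deep, with a dark seal ring round a 13 mm hole; back flat with the hole only. Starts in either place of the rack, leaning back 15 degrees, face forward and up. Stands by itself on its lower edge; tips if its top is pushed 12 mm.
- square_plate: The other plate, to be left where it is: same size, material and axes (origin at its centre, z to its top edge, y along its width, x out of its back), but the recess in its face and its seal are a 30 mm square. It leans in the rack's other place.
- rack: Grey plastic rack fixed to the bench, 170 mm along its y, 76 deep, 49 high. Origin: middle of underside; z up, front towards -x. Plates stand at y = +42 and -42 mm on a sloped floor 16 mm up, against a back panel reaching 32 mm up the plate; front lip and side stops reach 8 mm, so a plate's top 40 mm is free in front and behind. Plates lift out along their own height or straight up.
- tray: Shallow open steel tray, fixed to the bench, 139 mm along its x, 219 mm along its y, rim 20 mm high, thin walls; clear floor 126 mm by 206 mm, 2 mm above the bench. Origin at the middle of its underside, z up.
Mind the look-alikes: they are no part of the job. Leave any pink or turquoise look-alike of the round_plate alone.

How it is judged (in metres and radians):
On the way:
1. the round-recess plate is set down slowly (under 0.15 m/s) in the tray, its centre under 60 mm high and within 85 mm of the tray's middle, before it lies flat (horizontal distance between round_plate and tray below 0.085 m and z of round_plate in the frame of tray below 0.06 m and angle between round_plate's own x axis and vertical above 0.3 rad and linear speed of round_plate below 0.15 m/s), for 0.1 s.
At the end, for the whole second after the job is handed in: The plate with the round recess lies flat on its face on the tray's floor (within 6 degrees), its centre within 20 mm of the tray's middle, its edges within 15 degrees of parallel to the tray's sides (either way round), at rest; the plate with the square recess is within 15 mm of where it was (angle between round_plate's own x axis and vertical below 0.1 rad and horizontal distance between round_plate and tray below 0.02 m and z of round_plate in the frame of tray below 0.014 m and (angle between the z axis of round_plate and the x axis of tray, either way round below 0.26 rad or angle between the z axis of round_plate and the y axis of tray, either way round below 0.26 rad) and linear speed of round_plate below 0.02 m/s and distance of square_plate from where it was at the start of the episode below 0.015 m); the robot touches nothing.
It fails at once if the plate with the square recess is moved more than 30 mm (distance of square_plate from where it was at the start of the episode above 0.03 m).
It also fails if it takes over 45 s, if anything falls off the work surface, if the arm or the gripper's body presses on something with over 40 N, if the wrist force passes 120 N, or if a joint passes its speed limit or range.

ROBOT

A 6-joint arm with a two-finger parallel gripper is mounted at the origin on a cart in front of the work surface, level with it; the furniture and walls round the work are solid. World frame = base frame: x ahead of the robot, y to its left, z up, the work surface at z = 0. Lengths are in mm, angles in rad, forces in N, time in s.
With the tool pointing down it reaches from about 150 to 775 mm from the base axis. Payload 6.1 kg.
Tool frame: the origin (TCP) lies at the very end of the fingers, on their centre line; the grasp point (between the pads) lies 19 mm behind it; z points along the fingers, y is the line along which they close (so a half turn about z gives the same grasp; the last joint's range is limited). The gripper opens to 85 mm and grips with 20 to 120 N. Pads are 22 mm wide; open, the fingers measure 114 mm over their backs; the gripper's body (76 mm by 85 mm) begins 54 mm behind the grasp point. The pads swing forward as they close: fully open they stand 13 mm farther back than shut.
Start: joints at [1.3, 0.126, -0.04, 1.405, 0, 1.571], TCP at [140.433, 505.853, 231.295] pointing down, gripper open.
Joint ranges: [-2.72, 2.72], [-0.95, 1.95], [-1.27, 1.35], [-1.78, 2.02], [-1.46, 1.47], [-3.14, 3.14]. Speed limits (rad/s): [2.39, 2.39, 3.01, 3.14, 3.14, 3.14].

INTERFACE

Orientations are given as a unit quaternion [w, x, y, z].
In Python, from plant import move_to, servo_line, move_joints, gripper_to, dwell, inverse_kinematics, read_state, capture, camera_model, IKError, finish_job gives the robot as it stands. Calls block until the motion is done:
- move_to(position, orientation): joint-space move of the TCP to a pose.
- servo_line(position, v=150, rotation=None, f_stop=None): straight line of the TCP; rotation=None keeps the orientation; v is the mean speed in mm/s. With f_stop (N) it stops when the force on the tool has changed by that much, and returns True; else False.
- move_joints(angles): joint-space move.
- gripper_to(opening, squeeze=None): finger opening in mm; squeeze is the grip in N (None keeps the last); returns when the fingers have stopped.
- dwell(seconds).
- inverse_kinematics(position, orientation): joint angles nearest the present ones, or None.
- read_state(): the state.
- capture(name): name is "scene" or "side" or "wrist"; returns (picture, depth): 420x560x3 uint8, red, green, blue; 420x560 float32, mm along the optical axis (not along the pixel's ray), 0 where there is no reading.
- camera_model(name): a dict with "fx", "fy", "cx", "cy" (pixels), "position" and "orientation" of the camera in the world. Camera axes: x right, y up, looking along -z (the intrinsics and any distortion apply to the point x, -y, -z); pixel columns grow to the right and rows downward; lengths in mm; the calibration is good to about 2 mm. The wrist camera is an equidistant fisheye: a pixel r from the principal point sees the ray r / f radians off the axis. A picture is of the moment at which its call begins: read the wrist's pose just before it. camera_model takes no time and is no camera call; for the wrist camera it gives the pose at the moment of the call.
A pose or a line that the arm cannot do raises IKError and nothing moves.
- finish_job(): hands the job in; it is judged then, once.
The state is a dict: "time": time; "qpos": joint angles; "qd": joint speeds; "joint_torque": joint torques, N m; "eef_pos": TCP position; "ee_rot": TCP orientation; "force": force on the tool from outside, world axes, zero at the start; "torque": the same for the moment, N m; "grip_width": finger opening in mm; "grasp_force": force on a finger pad.
Only numpy, scipy, OpenCV 4.12 (cv2) and the standard library are available. Lean on these libraries where they do the work, as an engineer would, in place of code of your own. Each camera call takes 0.05 s, during which the arm holds its last target. There are 200 camera calls.

## Working session

There is one attempt and no reset: what is moved stays moved. The work goes in short steps, each a Python script; the robot and the scene stay as the last script left them, time stands still between calls to the robot, and variables do not carry over. Pictures are saved under pics/ and viewed, at most 10 in all, crops included, and the job is handed in when it is done.

```bash
ls; mkdir -p pics; cat > h.py <<'E'
import numpy as np, cv2
from plant import *
from scipy.spatial.transform import Rotation as R
def rot(q): return R.from_quat([q[1],q[2],q[3],q[0]])
def quat(M):
    q=R.from_matrix(M).as_quat(); return [q[3],q[0],q[1],q[2]]
def cloud(name,cap=None):
    m=camera_model(name); p,d=cap if cap else capture(name)
    v,u=np.mgrid[0:420,0:560]
    x=(u-m['cx'])/m['fx']*d; y=(v-m['cy'])/m['fy']*d
    P=np.stack([x,-y,-d],-1).reshape(-1,3)
    W=(rot(m['orientation']).apply(P)+np.array(m['position'])).reshape(420,560,3)
    W[d==0]=np.nan
    return p,W
E
python3 - <<'E'
from h import *
for n in ("scene","side"):
    m=camera_model(n); print(m)
    c=capture(n); np.savez(f"{n}.npz",p=c[0],d=c[1]); cv2.imwrite(f"pics/{n}.png",c[0][...,::-1]); print((c[1]>0).mean())
print(read_state())
E
```

```text
pics
{'fx': 526.1558950025, 'fy': 526.1558950025, 'cx': 274.94992212970186, 'cy': 207.67700615580603, 'position': array([  -4.6685056 , -662.62683859,  708.9413625 ]), 'orientation': array([ 0.83577503,  0.37751828, -0.16748431, -0.36181356])}
0.9958163265306123
{'fx': 380.43626188885776, 'fy': 380.43626188885776, 'cx': 275.4342210734024, 'cy': 209.74475754614465, 'position': array([ 510.32947216, -775.00861285,  657.02860742]), 'orientation': array([ 0.92064999,  0.39034408, -0.00574868,  0.00143247])}
0.995718537414966
{'time': 0.1, 'qpos': array([ 1.30001822e+00,  1.26346258e-01, -4.05217475e-02,  1.40539466e+00,
       -9.85050566e-06,  1.57081432e+00]), 'qd': array([ 9.14397530e-04, -3.40627239e-04,  2.83483153e-03, -4.78443269e-04,
       -7.92648192e-04, -8.11502414e-05]), 'joint_torque': array([ 5.61691686e-04, -4.36902881e+01,  3.53606522e+01,  1.36255668e-02,
        6.50533912e-05,  1.22560172e-05]), 'eef_pos': array([140.33128967, 505.51253374, 230.58564898]), 'ee_rot': array([-9.40733980e-05,  1.34984691e-01,  9.90847413e-01, -7.27125608e-04]), 'force': array([0.46780057, 0.13016497, 0.52075034]), 'torque': array([ 0.03032981, -0.00515464, -0.03526667]), 'grasp_force': 0.0, 'grip_width': 85.16677146384836}
```

View pics/scene.png

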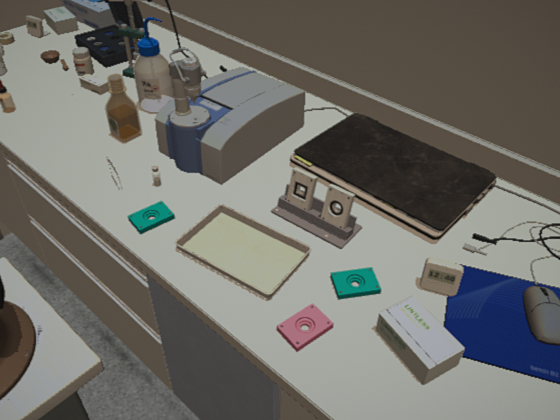

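View pics/side.png

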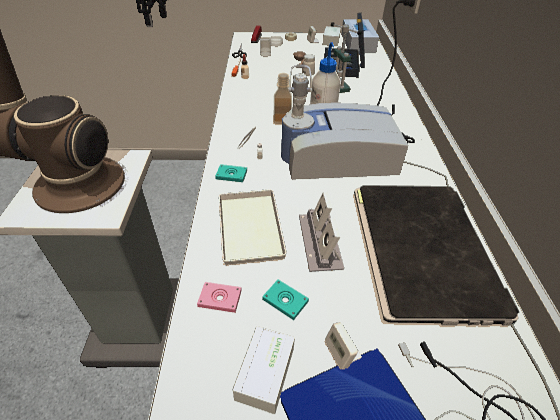

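The scene view shows these candidates for the round plate:
- Rack plate at (302,188), which looks square.
- Rack plate at (338,207), which looks round.
- Pink look-alike at (305,325).
- Turquoise look-alikes at (151,216) and (355,282).

By the description I choose the rack plate at (338,207). I'll check it in a close crop and measure the rack, plates and tray from depth.

```bash
python3 - <<'E'
from h import *
for n in ("scene","side"):
    c=np.load(n+".npz"); p,W=cloud(n,(c['p'],c['d']))
    if n=="scene":
        cv2.imwrite("pics/crop.png",cv2.resize(p[160:250,265:370][...,::-1],None,fx=6,fy=6,interpolation=cv2.INTER_CUBIC))
        boxT=(200,320,160,310); boxR=(165,250,265,368)
    else: boxT=(182,270,212,292); boxR=(185,275,295,350)
    r=W[boxT[0]:boxT[1],boxT[2]:boxT[3]].reshape(-1,3)
    z=r[:,2]; 
    print(n,"table z",np.nanpercentile(z,[5,25,50,75,99]))
    rim=r[(z>12)&(z<26)]; 
    lab=rim[:,:2].astype(np.float32); a=cv2.minAreaRect(lab); print("tray",len(rim),a)
    r=W[boxR[0]:boxR[1],boxR[2]:boxR[3]].reshape(-1,3); z=r[:,2]
    print("rack hist",np.histogram(z[~np.isnan(z)],bins=np.arange(-5,110,5))[0])
    k=r[(z>12)&(z<110)]; print("rack rect",cv2.minAreaRect(k[(k[:,2]<48)][:,:2].astype(np.float32)))
    t=k[k[:,2]>56].astype(np.float32)
    _,l,cen=cv2.kmeans(t[:,:2].copy(),2,None,(3,50,.1),5,cv2.KMEANS_PP_CENTERS)
    for i in (0,1):
        q=t[l[:,0]==i]; m=q.mean(0); s=np.linalg.svd(q-m)[1:]; print("plate",len(q),m,"n",s[1][2],s[0]/len(q)**.5,"zmax",np.percentile(q[:,2],[50,98,100]), "xy", np.percentile(q[:,:2],[2,98],axis=0).ravel())
E
```

```text
scene table z [-15.512919    -1.03938474   0.14996221   1.67402449  23.90154273]
tray 1254 ((428.93780517578125, -144.08523559570312), (288.65606689453125, 301.0201110839844), 40.362457275390625)
rack hist [2037 1656  568  279  484  778  740  514  194  227  141  102   97  108
  121  121  140  139  237   38    0    0]
rack rect ((653.9591064453125, -183.8594970703125), (276.29974365234375, 172.33087158203125), 23.796842575073242)
plate 511 [ 630.9083  -239.74155   76.29741] n [-0.9329068  -0.11241358  0.34212285] [16.400352  10.746307   3.1473143] zmax [77.23696899 90.35644684 92.627388  ] xy [ 622.53961182 -263.7355835   643.50478516 -212.73884888]
plate 472 [ 623.6414  -156.17712   75.965  ] n [-0.94766873 -0.11159357  0.29911682] [16.593477 11.086995  3.339854] zmax [77.20125961 90.69027939 91.78756714] xy [ 615.30273193 -180.07402405  635.91305298 -128.69766205]
side table z [-1.413307   -0.0965417   0.95715766  2.13280738 20.07105428]
tray 554 ((458.7591552734375, -154.9418487548828), (138.47396850585938, 221.5673828125), 8.291492462158203)
rack hist [1486 1354  548   54  109  206  198   69   90   99   83   60   41   49
   51   57   65   66  170   68    0    0]
rack rect ((626.587890625, -197.5332489013672), (50.79210662841797, 165.32406616210938), 4.691686153411865)
plate 306 [ 634.7664   -243.10918    79.258026] n [ 0.91987944  0.1342602  -0.36850515] [17.451113  11.091371   3.6959207] zmax [81.9864502  91.11774445 92.0267868 ] xy [ 624.9597229  -264.37772522  645.72126465 -213.31228027]
plate 253 [ 627.561   -160.12979   78.96288] n [ 0.91628015  0.14151758 -0.37470448] [17.69699  11.195053  3.53767 ] zmax [81.65106201 91.41672028 92.0345459 ] xy [ 616.93957764 -181.18301331  638.47305664 -129.7959082 ]
```

View pics/crop.png

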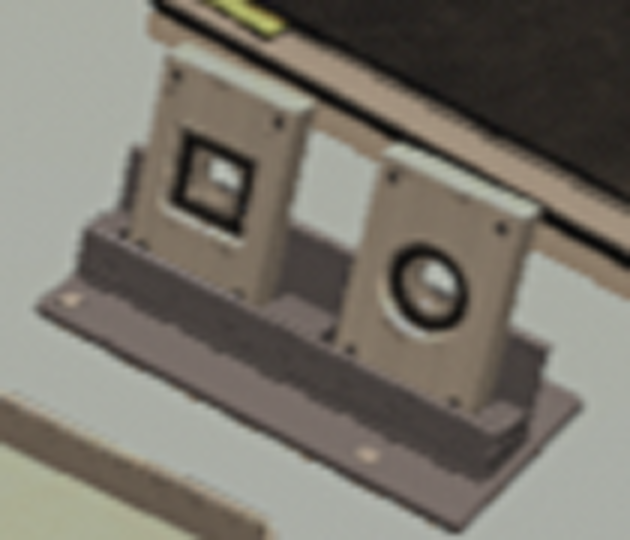

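The crop shows the square seal on the left plate at scene (302,188) and the round seal on the right plate at (338,207), so the choice holds. The round plate is the one at y≈-240. Next I refine its pose and the tray's.

```bash
python3 - <<'E'
from h import *
psi=np.radians(5); t=np.radians(15)
h=np.array([np.cos(psi),np.sin(psi),0]); w=np.array([-np.sin(psi),np.cos(psi),0]); Z=np.array([0,0,1])
xb=np.cos(t)*h-np.sin(t)*Z; up=np.sin(t)*h+np.cos(t)*Z
for n in ("scene","side"):
    c=np.load(n+".npz"); p,W=cloud(n,(c['p'],c['d']))
    P=W.reshape(-1,3)
    for c0 in ((632,-241),(625,-158)):
        k=P[(abs(P[:,0]-c0[0])<32)&(abs(P[:,1]-c0[1])<36)&(P[:,2]>54)&(P[:,2]<100)]
        a=np.stack([k@xb,k@w,k@up],1); 
        f=np.median(a[:,0]); g=a[abs(a[:,0]-f)<4]; f=np.median(g[:,0])
        wr=np.percentile(g[:,1],[1.5,98.5]); tp=np.percentile(a[:,2],97)
        A=np.c_[g[:,1]-wr.mean(),g[:,2]-g[:,2].mean(),np.ones(len(g))]; s=np.linalg.lstsq(A,g[:,0],rcond=None)[0]
        C=xb*(f+6)+w*wr.mean()+up*(tp-38)
        print(n,c0,"center",C.round(1),"width",np.diff(wr),"slopes",s.round(3))
    # tray floor by colour
    m=camera_model(n); hsv=cv2.cvtColor(p,cv2.COLOR_RGB2HSV); 
    s=(245,250) if n=="scene" else (230,250)
    print("hsv",hsv[s],hsv[s[0],s[1]+100])
    mask=cv2.inRange(hsv,(hsv[s][0].astype(int)-6).item() and tuple(int(v) for v in np.maximum(hsv[s].astype(int)-(8,18,50),0)),tuple(int(v) for v in hsv[s].astype(int)+(8,40,60)))
    cs=cv2.connectedComponents(cv2.erode(mask,np.ones((2,2))))[1]; q=cs==cs[s]
    ys,xs=np.nonzero(q); d=np.stack([(xs-m['cx'])/m['fx'],-(ys-m['cy'])/m['fy'],-np.ones(len(xs))],1)
    D=rot(m['orientation']).apply(d); o=np.array(m['position']); F=o+D*((2-o[2])/D[:,2])[:,None]
    print("floor",len(xs),cv2.minAreaRect(F[:,:2].astype(np.float32)))
    # rim points near expected outline
    c0=np.array([458.8,-155]); y=np.radians(8.3); e=np.array([[np.cos(y),np.sin(y)],[-np.sin(y),np.cos(y)]])
    L=(P[:,:2]-c0)@e.T; r=(abs(L[:,0])<80)&(abs(L[:,1])<120)&(P[:,2]>14)&(P[:,2]<25)
    r&=(abs(L[:,0])>58)|(abs(L[:,1])>98); print("rim",cv2.minAreaRect(P[r][:,:2].astype(np.float32)))
    for ax in (0,1):
        for sg in (1,-1):
            b=L[r&(sg*L[:,ax]>(58,98)[ax])&(abs(L[:,1-ax])<(90,50)[ax])]; print(ax,sg,len(b),np.polyfit(b[:,1-ax],b[:,ax],1).round(3))
E
```

```text
scene (632, -241) center [ 629.4 -238.2   52.6] width [51.80474567] slopes [-3.00000e-03 -9.00000e-03  5.66101e+02]
scene (625, -158) center [ 622.  -153.9   52.6] width [52.90084824] slopes [ 1.00000e-03 -1.30000e-02  5.66103e+02]
hsv [ 34  37 174] [ 45  12 174]
floor 4791 ((460.12750244140625, -155.4931182861328), (116.6761703491211, 199.13851928710938), 8.229070663452148)
rim ((457.45794677734375, -155.30885314941406), (142.05972290039062, 220.3052520751953), 8.194779396057129)
0 1 258 [-1.0000e-03  6.4695e+01]
0 -1 164 [-3.000e-03 -6.975e+01]
1 1 132 [4.00000e-03 1.06596e+02]
1 -1 85 [ 3.00000e-03 -1.07587e+02]
side (632, -241) center [ 630.8 -239.5   53.4] width [51.61651831] slopes [-1.60000e-02  2.40000e-02  5.67473e+02]
side (625, -158) center [ 623.6 -155.6   53.7] width [52.12814678] slopes [-1.90000e-02  2.40000e-02  5.67668e+02]
hsv [ 33  20 229] [ 45   4 230]
floor 3093 ((459.4661560058594, -153.61648559570312), (122.76614379882812, 193.08370971679688), 8.165478706359863)
rim ((458.7591552734375, -154.9418487548828), (138.47396850585938, 221.5673828125), 8.291492462158203)
0 1 112 [2.0000e-03 6.6889e+01]
0 -1 108 [-1.0000e-03 -6.7085e+01]
1 1 100 [1.00000e-03 1.06259e+02]
1 -1 72 [ 4.00000e-03 -1.08148e+02]
```

```bash
cat >> h.py <<'E'
T=np.array([458.,-155.5,2.]); Z=np.array([0,0,1.])
def ori(yaw,tilt=0,sgn=1):
    y=np.radians(yaw);a=np.radians(tilt); hh=np.array([np.cos(y),np.sin(y),0]); w=np.array([-np.sin(y),np.cos(y),0])
    z=-np.cos(a)*Z+np.sin(a)*hh; yy=sgn*w
    return quat(np.stack([np.cross(yy,z),yy,z],1))
E
python3 - <<'E'
from h import *
for s in (1,-1):
    for p,y,t in (((637,-237.5,200),5,0),((637,-237.5,65),5,0),((458,-155,150),8.2,0),((450,-155,70),8.2,40),((450,-155,70),8.2,60),((440,-160,5),8.2,0)):
        q=inverse_kinematics(p,ori(y,t,s)); print(s,t,None if q is None else np.round(q,2))
s=-1 if inverse_kinematics((637,-237.5,200),ori(5,0,1)) is None else 1
E
```

```text
1 0 [-0.36  0.43  0.29  1.43  0.   -0.44]
1 0 [-0.36  0.46  0.04  1.15  0.   -0.44]
1 0 [-0.33  0.06 -0.29  1.22  0.   -0.47]
1 40 [-0.61 -0.3  -0.99  0.32  0.45 -0.62]
1 60 None
1 0 [-0.35  0.13 -0.55  0.89  0.   -0.49]
-1 0 [-0.36  0.43  0.29  1.43  0.    2.7 ]
-1 0 [-0.36  0.46  0.04  1.15  0.    2.7 ]
-1 0 [-0.33  0.06 -0.29  1.22  0.    2.67]
-1 40 [-0.61 -0.3  -0.99  0.32  0.45  2.52]
-1 60 None
-1 0 [-0.35  0.13 -0.55  0.89  0.    2.65]
```

```bash
python3 - <<'E'
from h import *
O=ori(5)
move_to((105,380,330),read_state()['ee_rot'])
move_to((390,-147,330),O)
gripper_to(68,30)
move_to((637,-237.5,200),O)
print(servo_line((637,-237.5,110),v=150))
print(servo_line((637,-237.5,66),v=60,f_stop=8))
s=read_state(); print(s['time'],s['eef_pos'],s['force'],s['grip_width'])
c=capture("side"); cv2.imwrite("pics/g1.png",cv2.resize(c[0][140:290,260:420][...,::-1],None,fx=4,fy=4))
E
```

```text
False
False
6.0333 [ 637.19617297 -237.57419594   66.30465988] [-0.57999071  0.22970949  0.27842895] 68.15194025941706
```

View pics/g1.png

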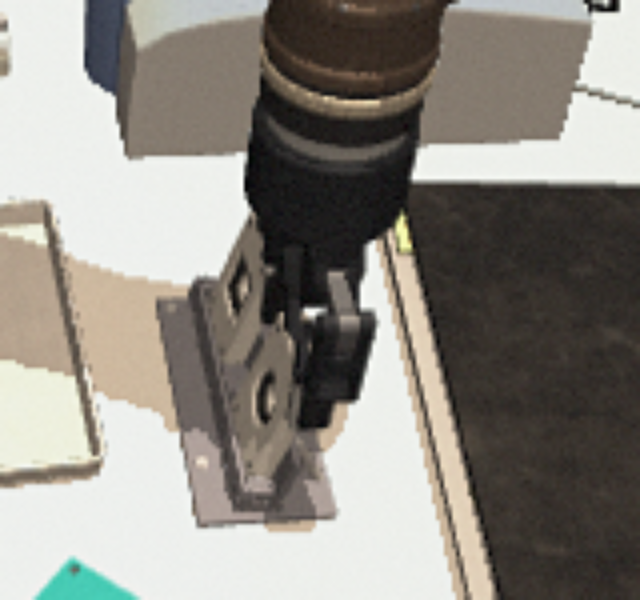

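The near finger, with its tip at crop (315,425), seems to hang near the plate's rear edge. I'll check it with depth before closing.

```bash
python3 - <<'E'
from h import *
p,W=cloud("side")
hsv=cv2.cvtColor(p,cv2.COLOR_RGB2GRAY)
P=W.reshape(-1,3); g=hsv.reshape(-1)
k=(P[:,1]<-262)&(P[:,1]>-310)&(P[:,2]>60)&(P[:,0]>590)&(P[:,0]<700)&(g<80)
for z in range(60,130,8):
    q=P[k&(P[:,2]>=z)&(P[:,2]<z+8)]; print(z,len(q),np.percentile(q,[5,50,95],axis=0).round(0).tolist() if len(q)>5 else '')
E
```

```text
60 0 
68 2 
76 6 [[632.0, -284.0, 79.0], [635.0, -280.0, 82.0], [647.0, -278.0, 84.0]]
84 25 [[630.0, -286.0, 84.0], [639.0, -284.0, 87.0], [647.0, -276.0, 91.0]]
92 25 [[631.0, -286.0, 93.0], [640.0, -284.0, 95.0], [647.0, -275.0, 99.0]]
100 9 [[630.0, -286.0, 101.0], [632.0, -279.0, 103.0], [642.0, -276.0, 107.0]]
108 2 
116 20 [[628.0, -303.0, 117.0], [631.0, -286.0, 122.0], [644.0, -274.0, 124.0]]
124 81 [[630.0, -304.0, 125.0], [641.0, -299.0, 129.0], [651.0, -279.0, 131.0]]
```

```bash
python3 - <<'E'
from h import *
servo_line((637,-237.5,63),v=60,f_stop=8)
gripper_to(40,60)
s=read_state(); print(s['grip_width'],s['grasp_force'],s['force'],s['torque'])
servo_line((637,-237.5,100),v=60)
servo_line((637,-237.5,170),v=120)
s=read_state(); print(s['time'],s['grip_width'],s['grasp_force'],s['force'])
move_to((470,-157,170),ori(8.2,0))
p,W=cloud("side"); P=W.reshape(-1,3)
cv2.imwrite("pics/g2.png",cv2.resize(p[100:280,180:380][...,::-1],None,fx=4,fy=3.3))
k=(abs(P[:,0]-460)<70)&(abs(P[:,1]+165)<40)&(P[:,2]>100)&(P[:,2]<185); q=P[k]
for z in range(100,200,10):
    r=q[(q[:,2]>=z)&(q[:,2]<z+10)]; print(z,len(r),np.percentile(r,[5,50,95],axis=0).round(0).tolist() if len(r)>5 else '')
E
```

```text
50.62519965438815 63.46261901780963 [-1.70825405  0.13694987  2.78325763] [0.06394    0.21148518 0.04379844]
8.1667 50.75762285250343 62.9285397939384 [-0.29007232  0.19438425 -0.91206901]
100 0 
110 0 
120 31 [[448.0, -186.0, 123.0], [456.0, -184.0, 127.0], [464.0, -152.0, 130.0]]
130 41 [[448.0, -186.0, 131.0], [454.0, -178.0, 135.0], [465.0, -139.0, 139.0]]
140 60 [[451.0, -186.0, 140.0], [457.0, -173.0, 145.0], [467.0, -142.0, 150.0]]
150 53 [[453.0, -186.0, 151.0], [460.0, -183.0, 155.0], [470.0, -140.0, 160.0]]
160 39 [[455.0, -184.0, 161.0], [462.0, -182.0, 164.0], [474.0, -137.0, 169.0]]
170 21 [[458.0, -191.0, 170.0], [469.0, -188.0, 174.0], [484.0, -135.0, 179.0]]
180 26 [[460.0, -195.0, 180.0], [475.0, -192.0, 183.0], [486.0, -147.0, 185.0]]
190 0
```

View pics/g2.png

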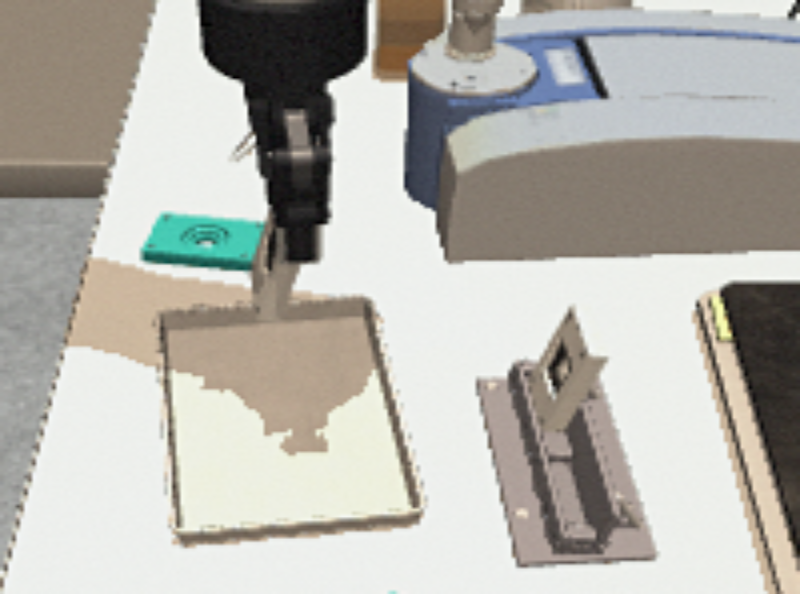

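```bash
cat >> h.py <<'E'
y8=np.radians(8.2); H8=np.array([np.cos(y8),np.sin(y8),0])
def tp(hh,z): 
    p=T+H8*hh; p[2]=z; return p
E
python3 - <<'E'
from h import *
servo_line(tp(26,120),v=120,rotation=ori(8.2,40))
servo_line(tp(26,70),v=100)
hit=servo_line(tp(26,44),v=25,f_stop=4)
dwell(.3)
s=read_state(); print(hit,s['time'],s['eef_pos'],s['force'],s['grip_width'])
p,W=cloud("side"); 
cv2.imwrite("pics/g3.png",cv2.resize(p[100:280,180:380][...,::-1],None,fx=4,fy=3.3))
E
```

```text
True 11.6167 [ 483.67184658 -151.66723426   51.17252727] [ 3.17494918 -0.30602106  3.00336132] 50.66415023121141
```

View pics/g3.png

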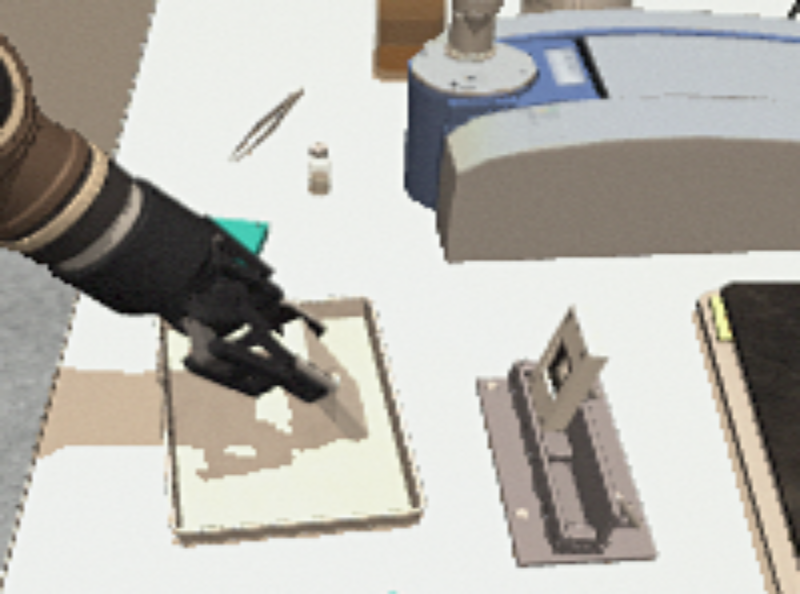

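The lower edge rests on the tray floor at crop (360,435), at the predicted height. Now I lower the plate along the arc.

```bash
python3 - <<'E'
from h import *
gripper_to(40,20)
for th in np.arange(24,84,4):
    a=max(0,40*(1-(th-20)/50)); t=np.radians(th); ar=np.radians(a)
    G=np.array([38-66*np.sin(t),2+66*np.cos(t)]); c=G-np.array([-17*np.sin(ar),17*np.cos(ar)])
    hit=servo_line(tp(c[0],max(c[1],-2)),v=40,rotation=ori(8.2,a),f_stop=20)
    s=read_state(); print(th,round(a),c.round(1),hit,s['force'].round(1),round(s['grip_width'],1),round(s['time'],1))
    if hit or c[1]<-2: break
p,W=cloud("side"); 
cv2.imwrite("pics/g4.png",cv2.resize(p[100:280,180:380][...,::-1],None,fx=4,fy=3.3))
E
```

```text
24 37 [21.3 48.7] False [-4.9 -1.2 11.6] 50.6 12.1
28 34 [16.4 46.1] False [-4.9 -0.5 15.4] 50.5 12.4
32 30 [11.6 43.3] False [-3.6  0.4 16.4] 50.8 12.7
36 27 [ 7.  40.3] False [-3.9  0.2 17.8] 50.7 13.0
40 24 [ 2.5 37. ] False [-4.6 -0.4 20.3] 50.6 13.3
44 21 [-1.8 33.6] False [-5.9 -0.1 23.1] 50.9 13.6
48 18 [-5.9 30. ] False [-8.8 -0.7 24. ] 50.7 13.9
52 14 [-9.8 26.2] False [-9.7 -1.9 22.4] 50.7 14.2
56 11 [-13.4  22.2] False [-10.3  -2.5  22.4] 51.1 14.4
60 8 [-16.8  18.2] False [-12.2  -3.8  22.3] 50.6 14.7
64 5 [-19.9  14. ] False [-8.3 -4.8 16. ] 50.6 15.0
68 2 [-22.7   9.7] False [-8.9 -4.4 18.2] 50.7 15.3
72 0 [-24.8   5.4] False [-6.  -5.  12.8] 50.8 15.6
76 0 [-26.   1.] False [-5.9 -3.2 13.4] 50.8 15.8
80 0 [-27.   -3.5] False [-5.4 -3.1 14.7] 50.6 16.1
```

View pics/g4.png

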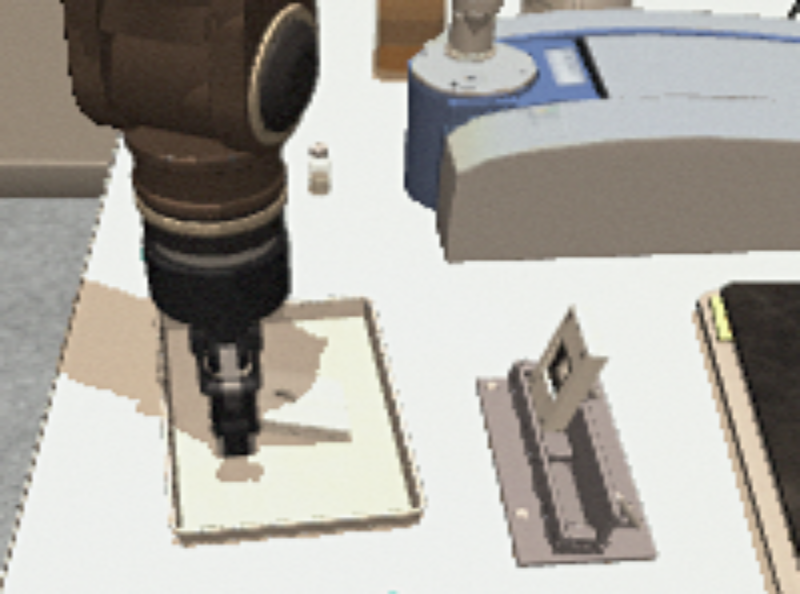

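The plate is almost flat, with its lower edge at crop (350,437) and the gripped end slightly raised. I'll go a little lower, release and measure.

```bash
python3 - <<'E'
from h import *
print(servo_line(tp(-27,-6),v=20,f_stop=8), read_state()['eef_pos'][2])
gripper_to(70,20); dwell(.3)
servo_line(tp(-27,120),v=120)
move_to(tp(-150,250),ori(8.2))
dwell(.3)
for n in ("scene","side"):
    p,W=cloud(n); m=camera_model(n); P=W.reshape(-1,3)
    L=np.stack([(P-T)@H8,(P-T)@np.cross(Z,H8),P[:,2]-2],1)
    k=L[(abs(L[:,0])<58)&(abs(L[:,1])<80)&(L[:,2]>7.5)&(L[:,2]<30)]
    r=cv2.minAreaRect(k[:,:2].astype(np.float32)); A=np.c_[k[:,:2],np.ones(len(k))]
    print(n,len(k),"local",r,"plane",np.linalg.lstsq(A,k[:,2],rcond=None)[0].round(3),np.percentile(k[:,:2],[2,98],axis=0).round(1).tolist())
    if n=="scene": cv2.imwrite("pics/g5.png",cv2.resize(p[190:310,160:330][...,::-1],None,fx=4.5,fy=4.5))
print(read_state()['time'])
E
```

```text
True -1.1025581323981273
scene 871 local ((-5.099365234375, -0.4060382843017578), (79.27970886230469, 54.65011978149414), 0.5570549964904785) plane [ 3.0000e-03 -1.0000e-03  1.0945e+01] [[-42.6, -26.3], [32.0, 24.6]]
side 551 local ((-3.0602760314941406, -1.8417930603027344), (54.41143798828125, 75.84435272216797), 89.8902816772461) plane [-4.000e-03  1.300e-02  1.145e+01] [[-39.6, -27.7], [33.5, 24.0]]
19.2667
```

View pics/g5.png

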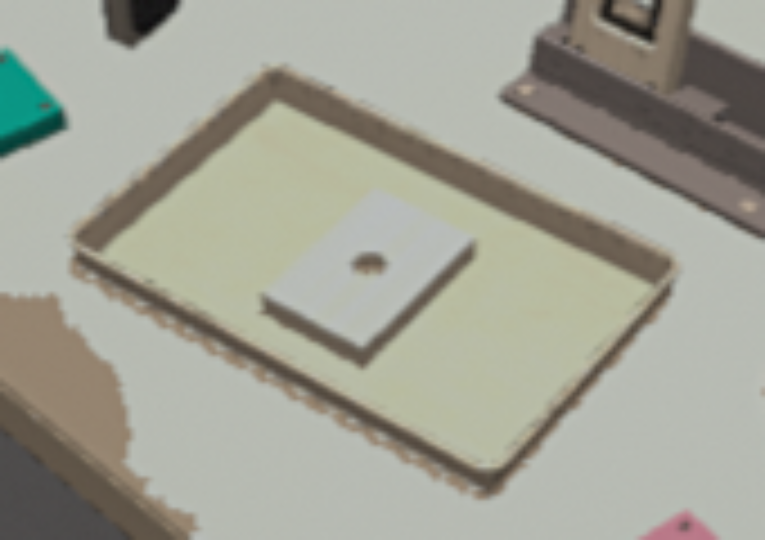

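The plate lies flat on its face with its plain back and hole showing at crop (370,263). It is about 5 mm off centre and square to within 1 degree, so I'm handing it in.

```bash
python3 -c "
from plant import *
print(finish_job())"
```

```text
the job is handed in; nothing more can be done
None
```

The round-recess plate lies flat on its face, about 5 mm from the tray's middle and square to its sides. The square plate stayed in the rack, and I handed the job in after about 19 s; the call returned no verdict.

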